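# Index the cake turntable to its next hole

## Task

Turn the cake turntable on to the next hole, anticlockwise as seen from above: pull its spring plunger up out of the hole it is in, swing the platter round, and let the plunger drop fully home in the very next hole so that the platter is locked again. The next hole's exact place is not known, so find it gently and never force the pin against the ring or a hole's side with more than 25 N; leave the pastry ring standing on the platter, and do not disturb the tin, the spice jar and the egg timer nearby.

Things in the scene. Friction and masses are not known exactly. Their poses are not given: they have to be found in the camera images.
- index_base: The fixed base of the turntable, a grey disc 276 mm across; origin at the centre of its underside on the worktop, on the turning axis; z up; -x points from the axis to the start hole. Round its edge lies a flat index ring, its top 36 mm above the worktop, 104 to 132 mm from the axis, into which dark steel blocks with one hole each are let flush.
- start_hole (a point): Mouth of the hole in which the pin stands at the start. Each dark block (34 x 66 mm, clamped, does not move) has one such round hole, 11 mm across, 12 mm deep, 118 mm from the axis. The blocks were set by hand: the next hole anticlockwise lies 45 to 71 degrees (0.79 to 1.24 rad) on, elsewhere every time; the one after at 112 to 124, one clockwise at 56 to 68 degrees.
- platter_centre (a point): Centre of the platter's top face, on the turning axis, 58 mm above the worktop. The aluminium platter is 196 mm across; a steel bracket on its rim carries the plunger's sleeve (25 mm across, top 68 mm above the worktop).
- platter (a joint): Turn of the platter in rad: 0 in the start hole, growing anticlockwise seen from above. It turns freely with light friction (about 1 N at the knob) when the pin is out, and stays where it is left.
- plunger (a joint): Lift of the spring plunger in m: 0 fully home in a hole, about 0.008 when the pin's tip slides on the index ring, 0.018 pulled up to its stop. The spring pushes down with 6 N when home and 10.5 N at the stop. The pin is 8 mm across with a round tip, so it has 1.5 mm of play to each side in a hole.
- knob (a point): Centre of the plunger's upright round black knob, 24 mm across and 42 mm tall, 91 mm above the worktop when home (knob from 70 to 112 mm), 118 mm from the turning axis. It moves round with the platter and up and down with the plunger; the pin stands right below it.
- mould_centre (a point): Centre (half-way up) of the loose fluted metal pastry ring, 68 mm across and 35 mm tall, that stands on the platter near its centre and rides along.
- food_tin_mid (a point): Half-way up the food tin, a bystander, 57 mm across and 72 mm tall.
- spice_jar_mid (a point): Half-way up the spice jar, a bystander, 45 mm across and 105 mm tall.
- egg_timer_mid (a point): Half-way up the round kitchen timer, a bystander, 68 mm across and 57 mm tall.
- index_pin: The plunger's steel pin, 8 mm across with a round tip; origin at the tip, right below the knob, 28 mm above the worktop when home (8 mm down in the hole); z up.
Not all that is in view belongs to the job. What is shaped like the part that bears mould_centre but purple is not meant.

How it is judged:
On the way, in this order (a step that is already met when the one before it is completed fails the run):
1. the plunger is pulled up clear of the start hole (value of joint plunger above 0.0082 m and value of joint platter below 0.1 rad), for 0.1 s.
2. the platter has been swung anticlockwise well away from the start hole (value of joint platter above 0.5 rad).
3. the plunger has dropped home in the next hole (value of joint plunger below 0.0015 m and value of joint platter between 0.76 and 1.26 rad), for 0.2 s.
At the end, for the whole second after the job is handed in: The plunger is home (within 1.5 mm) in the next hole anticlockwise, the platter locked and at rest between 0.76 and 1.26 rad from its start, the pastry ring still standing upright on the platter with its centre within 55 mm of the platter's centre (all of step 3 and velocity of joint platter between -0.05 and 0.05 rad/s and horizontal distance between mould_centre and platter_centre below 0.055 m and z of mould_centre in the frame of platter_centre between 0.014 and 0.022 m and angle between mould_centre's own z axis and vertical below 0.15 rad); the robot touches nothing.
It fails at once if the pin is forced against the ring or the side of a hole with more than 25 N (contact force between index_pin and index_base above 25 N).
It fails at once if the tin, the spice jar or the egg timer is moved by more than 15 mm or tipped (distance of any of food_tin_mid, spice_jar_mid, egg_timer_mid from where it was at the start of the episode above 0.015 m).
It also fails if it takes over 48 s, if anything falls off the work surface, if the arm or the gripper's body presses on something with over 40 N, if the wrist force passes 120 N, or if a joint passes its speed limit or range.

## Robot

A 7-joint arm with a two-finger parallel gripper is mounted at the origin on a cart in front of the work surface, level with it; the furniture and walls round the work are solid. World frame = base frame: x ahead of the robot, y to its left, z up, the work surface at z = 0. Lengths are in m, angles in rad, forces in N, time in s.
With the tool pointing down it reaches from about 0.425 to 0.925 m from the base axis. Payload 6.8 kg.
Tool frame: the origin (TCP) lies midway between the tips of the shut fingers; the grasp point (between the pads) lies 19 mm behind it; z points along the fingers, y is the line along which they close (so a half turn about z gives the same grasp; the last joint's range is limited). The gripper opens to 85 mm and grips with 20 to 120 N. Pads are 22 mm wide; open, the fingers measure 114 mm over their backs; the gripper's body (76 mm by 85 mm) begins 54 mm behind the grasp point. The pads swing forward as they close: fully open they stand 13 mm farther back than shut.
Start: joints at [-1.259, 0.477, 0.022, 1.555, -0.011, 1.109, -0.083], TCP at [0.275, 0.616, 0.231] pointing down, gripper open.
Joint ranges: [-2.96, 2.96], [-0.34, 2.1], [-1.41, 1.46], [0.24, 2.44], [-1.37, 4.51], [0.17, 1.92], [-2.96, 2.96]. Speed limits (rad/s): [2.39, 2.39, 3.14, 3.14, 3.14, 3.14, 3.14].

## Interface

Orientations are given as a rotation vector (axis times angle).
In Python, from bench import get_obs, grab_frame, camera_params, r gives the robot as it stands.
- The arm moves only by the shell command python3 -m jog 'ROWS' [FORCE]. ROWS is JSON, a list of rows, each an object of numbers: "rx", "ry", "rz": the turn, a rotation vector about the world's x, y, z scaled (see below); "x", "y", "z": the shift along the world's x, y, z scaled (see below); "jaw": the opening, from -1 (shut) to 1 (fully open). In form: [{"rx": .., "ry": .., "rz": .., "x": .., "y": .., "z": .., "jaw": ..}, ...]. A call has 1 to 8 rows; each row shifts and turns the commanded pose from where the row before left it; what a row does not reach is not made up. The controller multiplies each number of a shift by 60 mm and each number of a turn by 10 degrees. A row lasts 1/8 s, in which the tool goes at most 62.5 mm and 10.7 degrees, less where a joint would pass 70% of its speed; a pose out of reach is approached as far as the arm can. A call with a number of a shift or a turn outside -1 to 1 is refused whole. A call with a gripper value outside its range is refused whole. The fingers move at their own pace and stop on an object; FORCE is the grip in N (left out, the last holds). Time passes only in rows, so rows that do not move let the fingers close. It gives the time, the measured TCP pose, the force, the opening and the grip force at its end, in the units of the state.
- get_obs(): the state, without advancing time (a new reading comes with each control period).
- grab_frame(name): name is "scene" or "top"; returns the picture (420x560x3 uint8, red, green, blue); there is no depth.
- camera_params(name): a dict with "fx", "fy", "cx", "cy" (pixels), "R" (3x3) and "t" (3): a world point X has camera coordinates R X + t. Camera axes: x right, y down, z forward; pixel columns grow to the right and rows downward; lengths in m; the calibration is good to about 2 mm. A picture is of the moment at which its call begins. camera_params takes no time and is no camera call.
- r.hand_in(): hands the job in; it is judged then, once.
The state is a dict: "clock": time; "joints": joint angles; "qvel": joint speeds; "tau": joint torques, N m; "tcp_pos": TCP position; "orientation": TCP orientation; "contact_force": force on the tool from outside, world axes, zero at the start; "moment": the same for the moment, N m; "grip_width": finger opening in m; "gripper_force": force on a finger pad.
Only numpy, scipy, OpenCV 4.12 (cv2) and the standard library are available. Lean on these libraries where they do the work, as an engineer would, in place of code of your own. Each camera call takes 0.05 s, during which the arm holds its last target. There are 200 camera calls.

## Working session

There is one attempt and no reset: what is moved stays moved. The work goes in short steps, Python scripts to look and compute and a shell command to move; the robot and the scene stay as the last step left them, time stands still between calls to the robot, and variables do not carry over. Pictures are saved under pics/ and viewed, at most 10 in all, crops included, and the job is handed in when it is done.

```bash
mkdir -p pics; python3 - <<'E'
from bench import *
import cv2
o=get_obs();print(o)
for n in("scene","top"):
    cv2.imwrite(f"pics/{n}0.png",grab_frame(n)[:,:,::-1]);print(n,camera_params(n))
E
```

```text
{'clock': 0.0, 'joints': array([-1.25911518,  0.47778649,  0.02236541,  1.55647629, -0.01149299,
        1.10932363, -0.0830951 ]), 'qvel': array([-0.00070389, -0.0006443 ,  0.00035933,  0.00075561,  0.00176224,
        0.0001686 , -0.00128055]), 'tau': array([ 2.87454204e-04, -5.96457553e+01,  1.60771083e+00, -2.81198072e+01,
        1.24144630e-02,  9.13322379e-03,  1.09152538e-05]), 'tcp_pos': array([0.27488573, 0.61582195, 0.23032487]), 'orientation': array([-6.54500797e-01, -3.07241854e+00,  2.90655259e-03]), 'contact_force': array([ 0.7152108 , -0.16718644, -0.17328011]), 'moment': array([ 0.01433042,  0.00277798, -0.03210993]), 'gripper_force': 0.0, 'grip_width': 0.08534116701919657}
scene {'fx': 437.11779881477315, 'fy': 437.11779881477315, 'cx': 274.7742104957224, 'cy': 203.29390929832877, 'R': array([[ 0.78746343, -0.61633539, -0.00565989],
       [-0.38150338, -0.48017591, -0.78986471],
       [ 0.48410383,  0.62414884, -0.613255  ]]), 't': array([-0.39894875,  0.32289049,  0.89732608])}
top {'fx': 409.47541688827255, 'fy': 409.47541688827255, 'cx': 274.52601281571305, 'cy': 215.2690441506767, 'R': array([[ 7.69867547e-04, -9.99999323e-01,  8.72884099e-04],
       [-9.98030554e-01, -8.23102915e-04, -6.27242760e-02],
       [ 6.27249520e-02, -8.22875617e-04, -9.98030512e-01]]), 't': array([0.08978439, 0.55863306, 1.30052764])}
```

View pics/scene0.png

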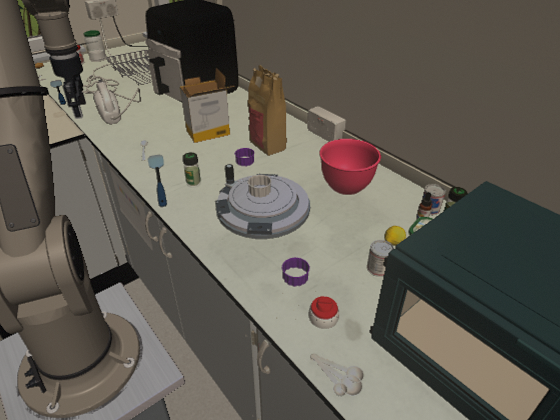

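View pics/top0.png

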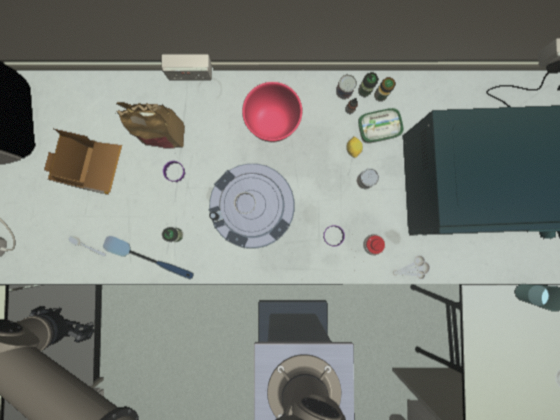

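The turntable is at (252,205) in the top view, with the knob at (214,214). The dark blocks are at about (237,238), (284,227) and (222,180). Next I'll take a close crop and measure.

```bash
cat > h.py <<'E'
import numpy as np,cv2
from bench import *
def ray(n,uv,z):
    c=camera_params(n);R=np.array(c["R"]);t=np.array(c["t"])
    d=R.T@np.array([(uv[0]-c["cx"])/c["fx"],(uv[1]-c["cy"])/c["fy"],1]);o=-R.T@t
    return o+d*(z-o[2])/d[2]
def proj(n,X):
    c=camera_params(n);p=np.array(c["R"])@np.array(X)+c["t"]
    return np.array([c["fx"]*p[0]/p[2]+c["cx"],c["fy"]*p[1]/p[2]+c["cy"]])
E
python3 - <<'E'
from h import *
a=cv2.imread("pics/top0.png")[150:260,150:310];b=cv2.imread("pics/scene0.png")[140:245,170:320]
cv2.imwrite("pics/c1.png",np.vstack([cv2.resize(a,(480,330),interpolation=2),cv2.resize(b,(480,336)[:2],interpolation=2)])[:600])
im=cv2.imread("pics/top0.png");g=im.max(2)
m=((g<75)).astype(np.uint8);m[:150]=0;m[255:]=0;m[:,:200]=0;m[:,305:]=0
n,l,s,c=cv2.connectedComponentsWithStats(m)
for i in range(1,n):
    if s[i,4]>8:print(s[i],c[i],ray("top",c[i],.036).round(4))
# base disc edge: ellipse
for z,lo in((.036,0),):
    pass
E
```

```text
[213 212   5   8  17] [215.52941176 216.64705882] [0.5529 0.2774 0.036 ]
```

View pics/c1.png

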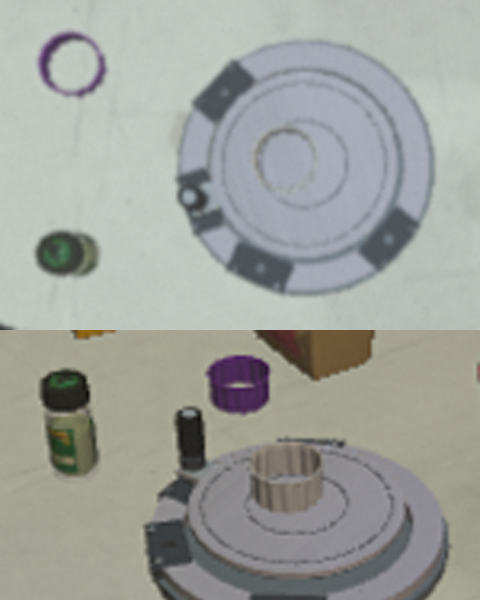

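```bash
python3 - <<'E'
from h import *
im=cv2.imread("pics/top0.png").astype(int)
d=im[:,:,0]-im[:,:,1]
m=(d>4).astype(np.uint8);m[:155]=0;m[255:]=0;m[:,:200]=0;m[:,305:]=0
m=cv2.morphologyEx(m,cv2.MORPH_OPEN,np.ones((3,3)))
n,l,s,c=cv2.connectedComponentsWithStats(m);i=1+s[1:,4].argmax();print(s[i])
ct=max(cv2.findContours((l==i).astype(np.uint8),0,1)[0],key=cv2.contourArea)
h=cv2.convexHull(ct)[:,0].astype(float)
P=np.array([ray("top",p,.036)[:2] for p in h])
from scipy.optimize import least_squares
f=least_squares(lambda q:np.hypot(*(P-q[:2]).T)-q[2],[.57,.06,.13],loss="soft_l1",f_scale=.002);C=f.x[:2];print("axis",f.x,np.abs(f.fun).mean())
k=ray("top",(213.3,215),.112)[:2];print("knob",k,np.hypot(*(k-C)),"ang",np.degrees(np.arctan2(*(k-C)[::-1])))
# scene knob top
ks=ray("scene",(170+188*150/480,140+(412-330)*105/336),.112);print("knob scene",ks)
# dark blocks
g=im.max(2);mm=((g<125)).astype(np.uint8);mm[:155]=0;mm[255:]=0;mm[:,:205]=0;mm[:,305:]=0
n,l,s,c=cv2.connectedComponentsWithStats(mm)
for i in range(1,n):
    if s[i,4]>20:
        X=ray("top",c[i],.036)[:2]-C;print(s[i],c[i].round(1),np.hypot(*X).round(4),np.degrees(np.arctan2(X[1],X[0])).round(1))
for p in((237.3,239.2),(279.6,229.7),(224.5,180.8)):
    X=ray("top",p,.036)[:2]-C;print("hole",p,np.hypot(*X).round(4),np.degrees(np.arctan2(X[1],X[0])).round(1))
# dark point within next block
sub=cv2.cvtColor(im.astype(np.uint8),6)[230:248,225:250];print(sub)
E
```

```text
[ 210  164   84   84 5181]
axis [0.59018307 0.16332342 0.13370139] 0.0005259797820150042
knob [0.55327643 0.27320901] 0.11591783001856022 ang 108.56535948552954
knob scene [0.55376211 0.2759779  0.112     ]
[215 170  20  21 200] [224.3 180.2] 0.118 47.7
[209 206  16  22 166] [215.9 216.8] 0.1189 108.5
[270 219  20  21 217] [279.1 229. ] 0.1162 -131.2
[226 230  22  18 216] [236.3 238.4] 0.1163 155.8
hole (237.3, 239.2) 0.1175 157.7
hole (279.6, 229.7) 0.1188 -131.4
hole (224.5, 180.8) 0.116 48.3
[[168 170 171 159 135 119 113 118 137 151 161 167 163 160 159 152 146 146
  150 156 160 162 160 160 161]
 [171 172 167 141 107  94  94 102 114 131 143 155 161 163 164 163 161 161
  154 151 149 156 155 150 151]
 [173 172 160 120  86  82  84  87  95 105 117 129 141 154 159 164 165 167
  165 166 164 165 165 155 153]
 [171 169 150 105  84  83  84  83  85  86  91 101 113 126 141 152 157 163
  167 168 170 173 170 166 166]
 [171 164 131  95  84  81  85  83  82  82  85  84  88  94 108 123 132 144
  152 156 160 165 170 168 168]
 [170 155 115  85  83  84  82  84  83  83  85  82  82  83  89  96 106 116
 
[... 590 characters left out ...]
83  83  87  90  88  84  83  84  82  83
   83  82  86 105 147 167 169]
 [198 199 195 183 161 136 113  94  87  82  82  82  83  84  82  82  83  83
   84  82  91 126 162 170 171]
 [200 199 200 197 192 182 160 136 115  97  87  83  83  82  84  83  85  86
   83  83 106 148 168 169 170]
 [199 201 200 199 198 197 192 184 161 140 117 101  91  85  83  85  98 105
   91  90 124 162 172 172 171]
 [199 200 199 200 197 196 199 198 194 184 161 145 129 109  96  94 114 125
   99  96 138 163 168 168 169]
 [197 199 199 199 197 198 199 199 198 197 193 187 177 156 138 126 122 120
   96  99 137 150 154 156 158]
 [197 200 199 199 196 199 197 198 198 199 199 197 196 190 184 171 155 141
  123 118 138 136 131 134 137]]
```

```bash
python3 - <<'E'
from h import *
from scipy.optimize import least_squares
g=cv2.cvtColor(cv2.imread("pics/top0.png"),6).astype(float)
H=[]
for u,v in((236.4,238.9),(279.6,229.7),(224.5,180.8)):
    for _ in range(3):
        y,x=np.mgrid[round(v)-3:round(v)+4,round(u)-3:round(u)+4]
        w=np.clip(g[y,x]-88,0,40)*(np.hypot(x-u,y-v)<3);u,v=(w*x).sum()/w.sum(),(w*y).sum()/w.sum()
    H.append(ray("top",(u,v),.036)[:2]);print(u,v,H[-1])
H=np.array(H);f=least_squares(lambda q:np.hypot(*(H-q).T)-.118,[.59,.163]);C=f.x;print("C",C,f.fun)
X=H-C;print(np.degrees(np.arctan2(X[:,1],X[:,0])))
# knob: all dark pixels in top view, tops
print(g[206:224,206:222].astype(int))
s=cv2.cvtColor(cv2.imread("pics/scene0.png"),6)[160:190,222:238];print(s)
E
```

```text
236.4065934065934 238.87912087912088 [0.48250085 0.21071438]
279.14462809917353 229.31404958677686 [0.51284583 0.0755847 ]
224.39423076923077 180.35576923076923 [0.66886995 0.2502661 ]
C [0.5905175  0.16323096] [-7.32209495e-06 -8.89993613e-04 -8.92261348e-04]
[ 156.27001635 -131.54720119   48.00521827]
[[198 200 189 153 153 164 164 158 147 136 121 109 118 125 151 164]
 [199 198 188 151 143 145 137 123 106  96  90  84  90 115 148 164]
 [199 197 177 134 111 104  94  90  84  82  83  83  82 103 139 162]
 [198 194 158 110  90  84  82  80  81  82  81  85  86  95 134 163]
 [198 194 162 116  91  89  82  80  81  82  86 100 115 120 142 161]
 [199 197 185 138 101  86  79  75  76  82  98 130 154 158 160 167]
 [198 202 190 148 102  86  82  78  73  78 107 140 163 166 166 166]
 [199 199 188 136  90 106 120 114  97  71  78 111 143 158 162 164]
 [199 196 185 117  96 145 158 155 134  87  62  74 112 144 158 162]
 [199 198 182 114 101 153 167 167 152 101  62  59  82 121 154 163]
 [198 197 183 125 106 147 161 162 144  94  64  57  73 117 154 162]
 [197 198 189 152 106 120 138 135 110  76  57  55  79 123 
[... 1722 characters left out ...]
  41  44  46 149 168 164 162]
 [164 165 167 142  76  56  56  56  54  61  59  43 122 154 151 139]
 [164 165 167 147  78  39  47  54  52  51  50  42  96 134 125 122]
 [164 164 166 168  97  41  46  50  51  51  48  56 103 129 136 146]
 [165 165 161 145 107  70  64  62  59  66  72 108 130 131 141 140]
 [163 165 145 113 114 112 116 107 102 117 135 134 133 141 140 135]
 [164 166 172 113  80  91 109 123 132 136 135 133 142 140 136 118]
 [168 165 160 103  60  67  78  84  97 113 129 141 141 137 119 103]
 [163 138  81  57  60  51  48  56  76  91 132 140 137 123 106 131]
 [121  75  58  60  61  62  61  54  71 113 135 141 133 123 133 137]
 [ 86  78  66  61  62  62  62  58  96 132 140 137 104 127 138 135]]
```

The axis is at (0.590, 0.163). The knob at top (212.5,215) works out to (0.5534, 0.2754), with r = 0.118 and an angle of 108.2°. The next hole at (236.4,238.9) works out to 156.3°, so it is about 48° on, inside the stated 45–71° range.

What could be taken for each thing:
- **Knob:** the jar cap at (172,234) is green and off the ring, so it isn't the knob. The black cylinder at (213,215) is.
- **Pastry ring:** the purple rings at (174,172) and (334,236) aren't meant. The beige one at (245,204) is.

The crop confirmed both choices, so I'm moving over the knob with the fingers closing tangentially.

```bash
python3 -m jog '[{"x":0.58,"y":-0.71,"rz":-0.6,"jaw":1},{"x":0.58,"y":-0.71,"rz":-0.6,"jaw":1},{"x":0.58,"y":-0.71,"rz":-0.6,"jaw":1},{"x":0.58,"y":-0.71,"rz":-0.6,"jaw":1},{"x":0.58,"y":-0.71,"rz":-0.6,"jaw":1},{"x":0.58,"y":-0.71,"rz":-0.6,"jaw":1},{"x":0.58,"y":-0.71,"rz":-0.6,"jaw":1},{"x":0.58,"y":-0.71,"rz":-0.6,"jaw":1}]' 30; python3 -m jog '[{"jaw":1},{"jaw":1}]'
```

```text
validation failed for argument at $[0]...
validation failed for argument at $[0]...
```

```bash
python3 -m jog '[{"rx":0,"ry":0,"rz":-0.6,"x":0.58,"y":-0.71,"z":0,"jaw":1},{"rx":0,"ry":0,"rz":-0.6,"x":0.58,"y":-0.71,"z":0,"jaw":1},{"rx":0,"ry":0,"rz":-0.6,"x":0.58,"y":-0.71,"z":0,"jaw":1},{"rx":0,"ry":0,"rz":-0.6,"x":0.58,"y":-0.71,"z":0,"jaw":1},{"rx":0,"ry":0,"rz":-0.6,"x":0.58,"y":-0.71,"z":0,"jaw":1},{"rx":0,"ry":0,"rz":-0.6,"x":0.58,"y":-0.71,"z":0,"jaw":1},{"rx":0,"ry":0,"rz":-0.6,"x":0.58,"y":-0.71,"z":0,"jaw":1},{"rx":0,"ry":0,"rz":-0.6,"x":0.58,"y":-0.71,"z":0,"jaw":1}]' 30; python3 -m jog '[{"rx":0,"ry":0,"rz":0,"x":0,"y":0,"z":0,"jaw":1},{"rx":0,"ry":0,"rz":0,"x":0,"y":0,"z":0,"jaw":1}]'
```

```text
clock: 1.1
tcp_pos: [0.5542, 0.2741, 0.2311]
orientation: [-1.852, -2.538, 0.001]
contact_force: [0.1, 0.3, 0.9]
grip_width: 0.0852
gripper_force: 0.0
clock: 1.35
tcp_pos: [0.5529, 0.2761, 0.2308]
orientation: [-1.846, -2.541, 0.001]
contact_force: [0.1, 0.3, 0.0]
grip_width: 0.085
gripper_force: 0.0
```

```bash
python3 -m jog '[{"rx":0,"ry":0,"rz":0,"x":0.01,"y":-0.01,"z":-0.5,"jaw":1},{"rx":0,"ry":0,"rz":0,"x":0,"y":0,"z":-0.5,"jaw":1},{"rx":0,"ry":0,"rz":0,"x":0,"y":0,"z":-0.5,"jaw":1},{"rx":0,"ry":0,"rz":0,"x":0,"y":0,"z":-0.5,"jaw":1},{"rx":0,"ry":0,"rz":0,"x":0,"y":0,"z":-0.5,"jaw":1},{"rx":0,"ry":0,"rz":0,"x":0,"y":0,"z":0,"jaw":1}]'; python3 - <<'E'
from h import *
t=grab_frame("top")[170:250,180:280,::-1];s=grab_frame("scene")[130:230,170:295,::-1]
cv2.imwrite("pics/c2.png",np.hstack([cv2.resize(t,(400,320)),cv2.resize(s,(400,320))]))
E
```

```text
clock: 2.1
tcp_pos: [0.5511, 0.2761, 0.079]
orientation: [-1.842, -2.541, 0.007]
contact_force: [-0.4, -0.2, -0.1]
grip_width: 0.0854
gripper_force: 0.0
```

View pics/c2.png

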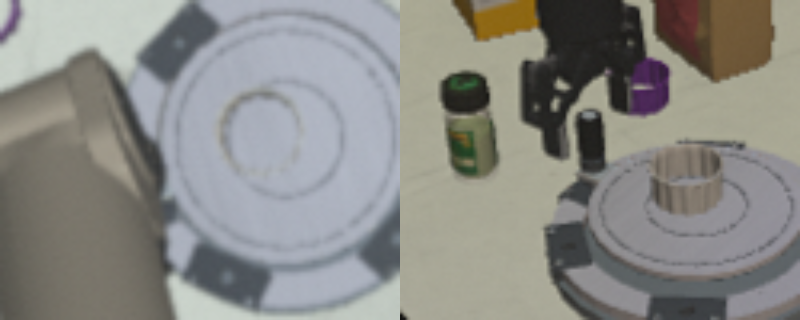

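The knob stands between the two fingers, at about (590,130) in the right half of the crop, with the fingers at (555,140) and (625,90). I'll correct the x drift and close in stages.

```bash
python3 -m jog '[{"rx":0,"ry":0,"rz":0,"x":0.03,"y":-0.01,"z":0,"jaw":-0.2},{"rx":0,"ry":0,"rz":0,"x":0,"y":0,"z":0,"jaw":-0.3},{"rx":0,"ry":0,"rz":0,"x":0,"y":0,"z":0,"jaw":-0.3},{"rx":0,"ry":0,"rz":0,"x":0,"y":0,"z":0,"jaw":-0.3},{"rx":0,"ry":0,"rz":0,"x":0,"y":0,"z":0,"jaw":-0.3}]' 20; python3 - <<'E'
from h import *
o=get_obs();print(o['orientation'],o['contact_force'])
s=grab_frame("scene")[140:215,190:290,::-1]
cv2.imwrite("pics/c3.png",cv2.resize(s,(800,600),interpolation=2))
E
```

```text
clock: 2.82
tcp_pos: [0.5559, 0.2744, 0.0814]
orientation: [-1.848, -2.541, -0.0]
contact_force: [0.1, 0.3, 0.3]
grip_width: 0.0298
gripper_force: 0.0
[-1.84784623e+00 -2.54063656e+00 -1.17324530e-04] [0.06849558 0.31987273 0.28217698]
```

View pics/c3.png

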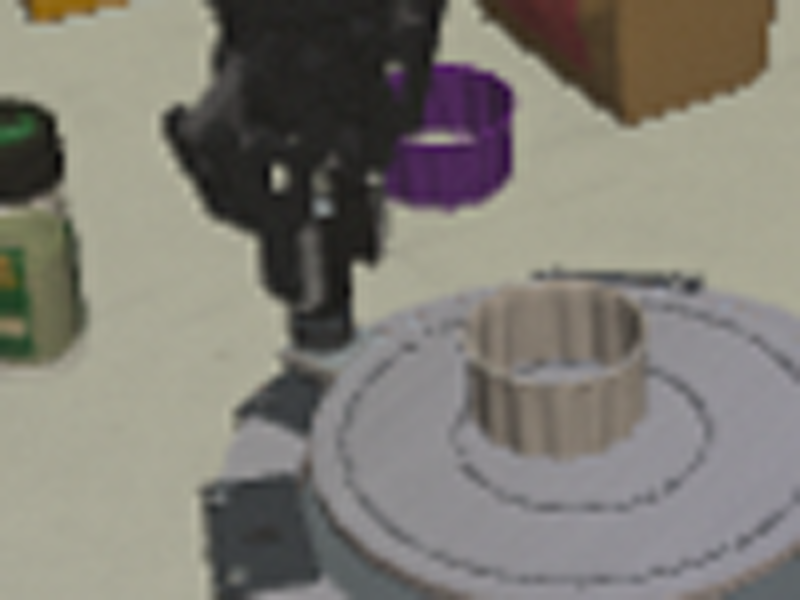

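Both fingers are around the knob at 30 mm with no contact, in the crop around (320,300). I'll trim and close.

```bash
python3 -m jog '[{"rx":0,"ry":0,"rz":0,"x":-0.03,"y":0,"z":0,"jaw":-0.36},{"rx":0,"ry":0,"rz":0,"x":0,"y":0,"z":0,"jaw":-0.4},{"rx":0,"ry":0,"rz":0,"x":0,"y":0,"z":0,"jaw":-0.42}]' 20; python3 -m jog '[{"rx":0,"ry":0,"rz":0,"x":0,"y":0,"z":0,"jaw":-0.45},{"rx":0,"ry":0,"rz":0,"x":0,"y":0,"z":0,"jaw":-0.48},{"rx":0,"ry":0,"rz":0,"x":0,"y":0,"z":0,"jaw":-0.5}]' 20
```

```text
clock: 3.25
tcp_pos: [0.5541, 0.2745, 0.0813]
orientation: [1.848, 2.541, 0.0]
contact_force: [-0.4, -0.0, -0.9]
grip_width: 0.0249
gripper_force: 0.0
clock: 3.62
tcp_pos: [0.5542, 0.2745, 0.0814]
orientation: [1.848, 2.541, 0.0]
contact_force: [-0.4, -0.4, 1.0]
grip_width: 0.0233
gripper_force: 19.7
```

```bash
python3 -m jog '[{"rx":0,"ry":0,"rz":0,"x":0,"y":0,"z":0,"jaw":-0.6},{"rx":0,"ry":0,"rz":0,"x":0,"y":0,"z":0,"jaw":-0.6},{"rx":0,"ry":0,"rz":0,"x":0,"y":0,"z":0.07,"jaw":-0.6},{"rx":0,"ry":0,"rz":0,"x":0,"y":0,"z":0.07,"jaw":-0.6},{"rx":0,"ry":0,"rz":0,"x":0,"y":0,"z":0.06,"jaw":-0.6},{"rx":0,"ry":0,"rz":0,"x":0,"y":0,"z":0.03,"jaw":-0.6},{"rx":0,"ry":0,"rz":0,"x":0,"y":0,"z":0,"jaw":-0.6}]' 45
```

```text
clock: 4.5
tcp_pos: [0.5536, 0.2743, 0.0949]
orientation: [-1.847, -2.541, 0.001]
contact_force: [1.4, 0.7, -9.9]
grip_width: 0.0227
gripper_force: 44.5
```

```bash
python3 - <<'E'
import numpy as np
a=np.radians(np.linspace(108.3,156.3,13));p=np.c_[np.cos(a),np.sin(a)]*.118
print((np.diff(p,axis=0)/.06).round(3).tolist())
E
```

```text
[[-0.129, -0.048], [-0.125, -0.056], [-0.121, -0.065], [-0.116, -0.073], [-0.111, -0.081], [-0.105, -0.089], [-0.098, -0.096], [-0.091, -0.102], [-0.084, -0.109], [-0.076, -0.114], [-0.068, -0.119], [-0.06, -0.124]]
```

```bash
python3 -m jog '[{"rx":0,"ry":0,"rz":0.4,"x":-0.129,"y":-0.048,"z":0,"jaw":-0.6},{"rx":0,"ry":0,"rz":0.4,"x":-0.125,"y":-0.056,"z":0,"jaw":-0.6},{"rx":0,"ry":0,"rz":0.4,"x":-0.121,"y":-0.065,"z":0,"jaw":-0.6},{"rx":0,"ry":0,"rz":0.4,"x":-0.116,"y":-0.073,"z":0,"jaw":-0.6},{"rx":0,"ry":0,"rz":0.4,"x":-0.111,"y":-0.081,"z":0,"jaw":-0.6},{"rx":0,"ry":0,"rz":0.4,"x":-0.105,"y":-0.089,"z":0,"jaw":-0.6}]'
python3 -m jog '[{"rx":0,"ry":0,"rz":0.4,"x":-0.098,"y":-0.096,"z":0,"jaw":-0.6},{"rx":0,"ry":0,"rz":0.4,"x":-0.091,"y":-0.102,"z":0,"jaw":-0.6},{"rx":0,"ry":0,"rz":0.4,"x":-0.084,"y":-0.109,"z":0,"jaw":-0.6},{"rx":0,"ry":0,"rz":0.4,"x":-0.076,"y":-0.114,"z":0,"jaw":-0.6},{"rx":0,"ry":0,"rz":0.4,"x":-0.068,"y":-0.119,"z":0,"jaw":-0.6},{"rx":0,"ry":0,"rz":0.4,"x":-0.06,"y":-0.124,"z":0,"jaw":-0.6},{"rx":0,"ry":0,"rz":0,"x":0,"y":0,"z":0,"jaw":-0.6},{"rx":0,"ry":0,"rz":0,"x":0,"y":0,"z":0,"jaw":-0.6}]'
python3 - <<'E'
from h import *
o=get_obs();p=o['tcp_pos'][:2]-[.5903,.1633];print(o['tcp_pos'],np.hypot(*p),np.degrees(np.arctan2(p[1],p[0])),o['contact_force'])
t=grab_frame("top")[160:260,190:300,::-1];s=grab_frame("scene")[140:260,190:320,::-1]
cv2.imwrite("pics/c4.png",np.hstack([cv2.resize(t,(400,370)),cv2.resize(s,(400,370))]))
E
```

```text
clock: 5.25
tcp_pos: [0.5123, 0.2493, 0.0953]
orientation: [1.276, 2.869, 0.001]
contact_force: [4.6, 0.1, -10.1]
grip_width: 0.0224
gripper_force: 44.6
clock: 6.25
tcp_pos: [0.485, 0.2096, 0.0958]
orientation: [0.655, 3.069, 0.002]
contact_force: [5.3, -0.4, -9.3]
grip_width: 0.0226
gripper_force: 44.7
[0.48502189 0.20955766 0.09576914] 0.11499240269443385 156.28001626211272 [ 5.32276528 -0.39158899 -9.34791935]
```

View pics/c4.png

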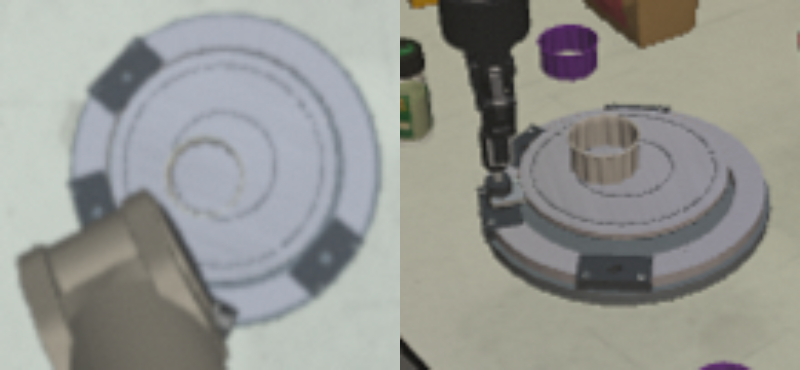

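The platter swung about 48° and the pastry ring still stands. I'll lower gently and feel for the hole.

```bash
python3 -m jog '[{"rx":0,"ry":0,"rz":0,"x":0.02,"y":0,"z":-0.06,"jaw":-0.6},{"rx":0,"ry":0,"rz":0,"x":0.01,"y":0,"z":-0.03,"jaw":-0.6},{"rx":0,"ry":0,"rz":0,"x":0,"y":0,"z":0,"jaw":-0.6}]'; for i in 1 2; do python3 -m jog '[{"rx":0,"ry":0,"rz":0,"x":0,"y":0,"z":-0.015,"jaw":-0.6},{"rx":0,"ry":0,"rz":0,"x":0,"y":0,"z":0,"jaw":-0.6}]'; done
```

```text
clock: 6.72
tcp_pos: [0.4852, 0.2099, 0.0896]
orientation: [0.655, 3.072, 0.0]
contact_force: [3.7, 1.6, -8.8]
grip_width: 0.0223
gripper_force: 44.8
clock: 6.98
tcp_pos: [0.4852, 0.2099, 0.0889]
orientation: [0.655, 3.072, 0.0]
contact_force: [3.3, 0.5, -9.1]
grip_width: 0.0227
gripper_force: 44.8
clock: 7.22
tcp_pos: [0.4851, 0.2099, 0.088]
orientation: [0.655, 3.072, 0.0]
contact_force: [4.4, 0.5, -7.6]
grip_width: 0.0228
gripper_force: 44.8
```

The lift is 6.6 mm, the force still matches the spring, and ring contact would show at 8 mm. So the pin is in the hole, and I'll keep lowering.

```bash
for i in 1 2 3; do python3 -m jog '[{"rx":0,"ry":0,"rz":0,"x":0,"y":0,"z":-0.015,"jaw":-0.6},{"rx":0,"ry":0,"rz":0,"x":0,"y":0,"z":-0.01,"jaw":-0.6},{"rx":0,"ry":0,"rz":0,"x":0,"y":0,"z":0,"jaw":-0.6}]' | grep -E "tcp|contact"; done
```

```text
tcp_pos: [0.4852, 0.21, 0.0865]
contact_force: [5.1, 1.9, -8.6]
tcp_pos: [0.4853, 0.2103, 0.0851]
contact_force: [5.6, 1.7, -5.9]
tcp_pos: [0.4854, 0.2104, 0.0837]
contact_force: [5.6, 1.9, -6.5]
```

```bash
python3 -m jog '[{"rx":0,"ry":0,"rz":0,"x":0.02,"y":0,"z":-0.015,"jaw":-0.6},{"rx":0,"ry":0,"rz":0,"x":0,"y":0,"z":-0.012,"jaw":-0.6},{"rx":0,"ry":0,"rz":0,"x":0,"y":0,"z":0,"jaw":-0.6}]'; python3 -m jog '[{"rx":0,"ry":0,"rz":0,"x":0,"y":0,"z":0,"jaw":-0.3},{"rx":0,"ry":0,"rz":0,"x":0,"y":0,"z":0,"jaw":0},{"rx":0,"ry":0,"rz":0,"x":0,"y":0,"z":0,"jaw":0.1},{"rx":0,"ry":0,"rz":0,"x":0,"y":0,"z":0,"jaw":0.1}]'
```

```text
clock: 8.72
tcp_pos: [0.4855, 0.2104, 0.0816]
orientation: [-0.654, -3.072, -0.0]
contact_force: [1.8, 3.8, -5.9]
grip_width: 0.0226
gripper_force: 45.1
clock: 9.22
tcp_pos: [0.4861, 0.2096, 0.0819]
orientation: [-0.655, -3.073, 0.0]
contact_force: [-0.0, 0.3, 0.7]
grip_width: 0.047
gripper_force: 0.0
```

Released. I'll retreat straight up, then out to the side so the view is clear, and check.

```bash
python3 -m jog '[{"rx":0,"ry":0,"rz":0,"x":0,"y":0,"z":0.3,"jaw":0.1},{"rx":0,"ry":0,"rz":0,"x":0,"y":0,"z":0.6,"jaw":0.1},{"rx":0,"ry":0,"rz":0,"x":0,"y":0,"z":0.8,"jaw":0.1},{"rx":0,"ry":0,"rz":0,"x":0,"y":0,"z":0.8,"jaw":0.1},{"rx":0,"ry":0,"rz":0,"x":0,"y":0.7,"z":0,"jaw":0.1},{"rx":0,"ry":0,"rz":0,"x":0,"y":0.7,"z":0,"jaw":0.1},{"rx":0,"ry":0,"rz":0,"x":0,"y":0.7,"z":0,"jaw":0.1},{"rx":0,"ry":0,"rz":0,"x":0,"y":0.7,"z":0,"jaw":0.1}]';python3 -m jog '[{"rx":0,"ry":0,"rz":0,"x":0,"y":0.5,"z":0,"jaw":0.1},{"rx":0,"ry":0,"rz":0,"x":0,"y":0,"z":0,"jaw":0.1},{"rx":0,"ry":0,"rz":0,"x":0,"y":0,"z":0,"jaw":0.1}]'
python3 - <<'E'
from h import *
t=grab_frame("top")[160:260,190:300,::-1];s=grab_frame("scene")[150:240,190:320,::-1]
cv2.imwrite("pics/t5.png",t);cv2.imwrite("pics/s5.png",s)
cv2.imwrite("pics/c5.png",np.hstack([cv2.resize(t,(390,360)),cv2.resize(s,(400,360))]))
print([proj("scene",(.4823,.2107,z)).round(1)-[190,150] for z in(.07,.112,.12)])
E
```

```text
clock: 10.22
tcp_pos: [0.486, 0.3789, 0.2318]
orientation: [0.655, 3.073, -0.0]
contact_force: [0.4, -0.2, 0.5]
grip_width: 0.047
gripper_force: 0.0
clock: 10.6
tcp_pos: [0.4863, 0.4067, 0.2315]
orientation: [0.656, 3.072, -0.002]
contact_force: [-0.3, -0.8, -0.1]
grip_width: 0.0469
gripper_force: 0.0
[array([31.2, 47. ]), array([30. , 34.7]), array([29.7, 32.3])]
```

View pics/c5.png

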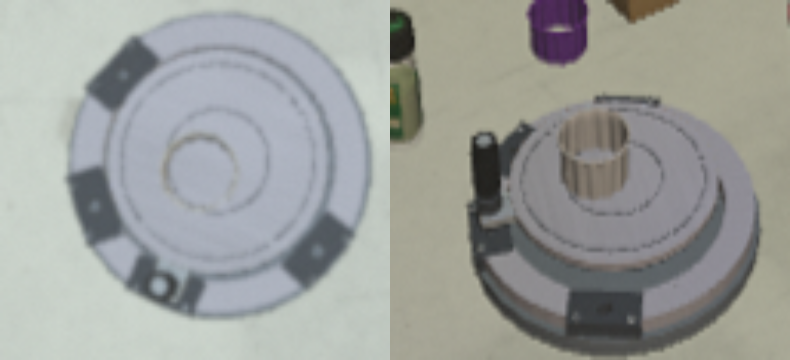

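The picture shows the knob over the next block, with its top at crop pixel (30.5,34.5). A fully home knob projects to (30.0,34.7). The pastry ring is standing and the arm is clear, so I'm handing in.

```bash
python3 -c "
from bench import r
print(r.hand_in())"
```

```text
the job is handed in; nothing more can be done
None
```

The job is handed in: the turntable is about 48° anticlockwise in the next hole, the plunger reads home by tool height and camera, the pastry ring is standing and the arm is clear; the judge returned no verdict.

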